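Snug a mended bowl in the press: coarse ring, then fine knob

ROBOT

A 6-joint arm with a two-finger parallel gripper is mounted at the origin on a cart in front of the work surface, level with it; the furniture and walls round the work are solid. World frame = base frame: x ahead of the robot, y to its left, z up, the work surface at z = 0. Lengths are in m, angles in rad, forces in N, time in s.
With the tool pointing down it reaches from about 0.2 to 0.875 m from the base axis. Payload 3.4 kg.
Tool frame: the origin (TCP) lies on the centre line of the jaws, within the pads' length; the fingertips stand 11 mm ahead of it and the grasp point (between the pads) lies 8 mm behind it; z points along the fingers, y is the line along which they close (so a half turn about z gives the same grasp; the last joint's range is limited). The gripper opens to 94 mm and grips with 3 to 60 N. Pads are 16 mm wide; open, the fingers measure 119 mm over their backs; the gripper's body (75 mm by 177 mm) begins 78 mm behind the grasp point.
Start: joints at [1.222, 0.276, 1.505, -0, 1.361, -0.121], TCP at [0.13, 0.56, 0.216] pointing down, gripper open.
Joint ranges: [-2.89, 2.89], [-0.75, 2.08], [0.22, 2.7], [-1.18, 4.32], [0.11, 2.71], [-2.7, 2.7]. Speed limits (rad/s): [2.57, 2.57, 3.14, 3.14, 3.14, 3.14].

INTERFACE

Orientations are given as a unit quaternion [w, x, y, z].
In Python, from rig import get_state, camera, hand_in gives the robot as it stands. The module is installed in compiled form; this text tells all that it offers.
- The arm moves only by the tool jog_arm, never from a script. Its argument "rows" is a list of rows, each an object with "offset": the shift along the tool's x, y, z in cm, a list of three; "twist": the turn about the tool's z in degrees. A call has 1 to 20 rows; each row shifts and turns the commanded pose from where the row before left it, along the tool's axes as they then stand; what a row does not reach is not made up. A row lasts 1/8 s, in which the tool goes at most 62.5 mm and 10.7 degrees, less where a joint would pass 70% of its speed; a pose out of reach is approached as far as the arm can. A call with a gripper value outside its range is refused whole. "jaw" is the finger opening in cm, from 0 to 9.4, set as the call begins (left out, the last holds). The fingers move at their own pace and stop on an object; "squeeze" is the grip in N (left out, the last holds). Time passes only in rows, so rows that do not move let the fingers close. It gives the time, the measured TCP pose, the force, the opening and the grip force at its end, in the units of the state.
- get_state(): the state, without advancing time (a new reading comes with each control period).
- camera(name): name is "scene" or "top" or "wrist"; returns a dict with "img" (384x512x3 uint8, blue, green, red), "depth" (384x512 float32, m along the optical axis (not along the pixel's ray), 0 where there is no reading), "intrinsics" (3x3 intrinsics, pixels), "R" (3x3) and "t" (3): a world point X has camera coordinates R X + t; the wrist camera has in their place "hand_eye" (4x4, takes a point from camera to tool coordinates, whose origin is the TCP and whose axes are the flange's). Camera axes: x right, y down, z forward; pixel columns grow to the right and rows downward; lengths in m; the calibration is good to about 2 mm. A picture is of the moment at which its call begins: read the wrist's pose just before it.
- hand_in(): hands the job in; it is judged then, once.
The state is a dict: "clock": time; "joint_pos": joint angles; "qvel": joint speeds; "effort": joint torques, N m; "position": TCP position; "ee_rot": TCP orientation; "ft_force": force on the tool from outside, world axes, zero at the start; "wrist_torque": the same for the moment, N m; "grip_width": finger opening in m; "grasp_force": force on a finger pad.
Only numpy, scipy, OpenCV 4.12 (cv2) and the standard library are available. Lean on these libraries where they do the work, as an engineer would, in place of code of your own. Each camera call takes 0.05 s, during which the arm holds its last target. There are 200 camera calls.

TASK

The rice bowl with the freshly glued foot stands upside down in the small mending press. Lower the pad with the big coarse ring until you feel it just touch the bowl, then snug it down with the small fine knob on top to about 35 newtons, and let go. Be gentle: too much pressure cracks the bowl. Do not touch the bowl itself or disturb the things around the press.

Things in the scene. Friction and masses are not known exactly. Their poses are not given: they have to be found in the camera images.
- press: Grey screw press, fixed to the worktop: base 160 x 176 x 12 mm (x, y, z), 12 mm posts at y = +72 and -72 mm, bridge 34 x 170 mm from 128 to 142 mm above the worktop, cap nuts on its ends to 145 mm. Origin: centre of the base's underside, z up; the vertical screw axis goes through it. Under the bridge hangs a round pad, 60 mm across; both knobs lower it when turned clockwise seen from above.
- seat: Cork disc on the base under the pad, 124 mm across, top 18 mm above the worktop. The bowl stands on it and bears on it with its weight of 2 N plus the pressure of the pad. The pad's underside starts 3.5 to 8.5 mm above the bowl; how far is not measured. Once it touches, every further mm of travel adds about 14 N (its face is stiff rubber).
- rice_bowl: White rice bowl, 114 mm across and 64 mm high, upside down on the seat, so its own z axis points down. Origin: middle of its flat foot, which faces up, 82 mm above the worktop. The pad presses on this foot.
- ring_center (a point): Centre of the coarse ring: a round black fluted ring, 56 mm across and 24 mm high, axis vertical, from 146 to 170 mm above the worktop, 4 mm above the bridge. This point lies half-way up on the axis. It does not move up or down when turned.
- knob_center (a point): Centre of the fine knob: a round black fluted knob, 28 mm across and 24 mm high, coaxial with the coarse ring; at the start from 182 to 206 mm above the worktop, 12 mm above the ring. It rides down with the pad when the coarse ring is turned (6 mm per rad), not when it is turned itself. This point lies half-way up on the axis.
- coarse_ring (a joint): Angle of the coarse ring, rad, 0 at the start, grows clockwise seen from above (pad down), 6 mm of pad travel per rad; stops at -1.5 and 1.8. Turning it freely takes a steady 0.35 N m; every newton of pressure on the bowl adds 0.006 N m; after equal small turns, the torque left at rest rises with the pressure at the same rate. It stays where it is left.
- fine_knob (a joint): Angle of the fine knob, rad, 0 at the start, grows clockwise seen from above (pad down), 2 mm of pad travel per rad; stops at -1.5 and 3.1. Turning it freely takes a steady 0.12 N m; every newton of pressure on the bowl adds 0.002 N m. It stays where it is left.
- salt_shaker: Salt shaker, 43 mm across, 73 mm high, standing beside the press. Origin: centre of its underside.
- tape_roll: Roll of tape lying flat, 96 mm across, 25 mm high. Origin: centre of its underside.

How it is judged:
By the outcome, as a careful person would: the job done as asked, in the order asked, and still so for the second after the job is handed in, with the robot touching nothing.
It also fails if it takes over 72 s, if anything falls off the work surface, if the arm or the gripper's body presses on something with over 40 N, if the wrist force passes 120 N, or if a joint passes its speed limit or range.

## Working session

There is one attempt and no reset: what is moved stays moved. The work goes in short steps, Python scripts to look and compute and a tool call to move; the robot and the scene stay as the last step left them, time stands still between calls to the robot, and variables do not carry over. Pictures are saved under pics/ and viewed, at most 10 in all, crops included, and the job is handed in when it is done.

Besides the shell and the picture viewer there is one more tool, called after "Request:" as a command line: name --argument value ..., lists and objects as JSON in quotes. jog_arm: Moves the arm, as the interface text tells. Its arguments: {"type":"object","properties":{"rows":{"type":"array"},"jaw":{"type":"number"},"squeeze":{"type":"number"}},"required":["rows"]}

```bash
mkdir -p pics; python3 - <<'E'
from rig import get_state,camera
import cv2,numpy as np
s=get_state();print({k:np.round(v,3).tolist() for k,v in s.items()})
a=[]
for n in("scene","top"):
    c=camera(n);cv2.imwrite(f"pics/{n}0.png",c["img"]);np.savez(f"{n}0.npz",**c);print(n,c["intrinsics"].tolist(),(-c["R"].T@c["t"]).round(3))
    a.append(c["img"])
cv2.imwrite("pics/both.png",cv2.resize(np.vstack(a),(512,768))[:,:] if 0 else cv2.resize(np.hstack(a),(800,300)))
E
```

```text
{'clock': 0.0, 'joint_pos': [1.222, 0.277, 1.506, -0.0, 1.361, -0.121], 'qvel': [-0.0, 0.001, 0.0, -0.0, -0.0, -0.002], 'effort': [-0.001, -40.459, -23.723, 0.07, 0.035, -0.0], 'position': [0.13, 0.56, 0.216], 'ee_rot': [-0.0, 0.114, 0.994, -0.001], 'ft_force': [0.266, -0.812, 0.243], 'wrist_torque': [-0.023, -0.074, -0.016], 'grasp_force': 0.0, 'grip_width': 0.094}
scene [[381.32568813061357, 0.0, 253.75076427485982], [0.0, 381.32568813061357, 191.66570500203784], [0.0, 0.0, 1.0]] [-0.007 -0.317  0.618]
top [[362.33577433657763, 0.0, 254.79048965729075], [0.0, 362.33577433657763, 191.52476770619612], [0.0, 0.0, 1.0]] [0.445 0.136 0.997]
```

View pics/scene0.png

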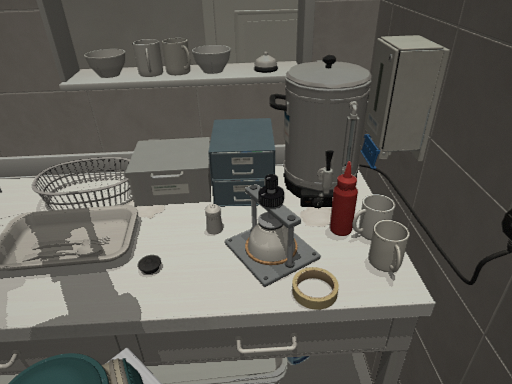

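View pics/top0.png

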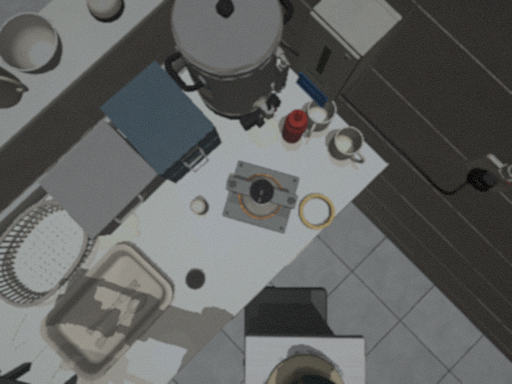

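The scene view shows the press near (272,235), the ring at (271,197) and the knob at (271,182). The top view shows the ring at (262,190), with the bridge running from (233,183) to (292,200). The shaker is at (198,205) and the tape at (317,211). Next I cast rays and cross-check with depth.

```bash
cat > h.py <<'E'
import numpy as np,cv2
def ray(c,u,v,z):
    K,R,t=c["intrinsics"],c["R"],c["t"]
    o=-R.T@t; d=R.T@np.linalg.solve(K,[u,v,1.]); return o+d*(z-o[2])/d[2]
def cloud(c):
    K,R,t=c["intrinsics"],c["R"],c["t"];D=c["depth"]
    v,u=np.indices(D.shape)
    P=np.stack([(u-K[0,2])/K[0,0]*D,(v-K[1,2])/K[1,1]*D,D],-1)
    return (P-t)@R
E
python3 - <<'E'
from h import *
T=dict(np.load("top0.npz"));S=dict(np.load("scene0.npz"))
c0=ray(T,262,190,.17);print("ring approx",c0.round(3))
for n,(u,v),z in [("bridgeL",(233,183),.145),("bridgeR",(292,200),.145),("shaker",(198,205),.073),("tape",(317,211),.025),("bottle",(296,126),.15)]:
    print(n,ray(T,u,v,z).round(3))
for nm,c in(("T",T),("S",S)):
    P=cloud(c);d=np.linalg.norm(P[...,:2]-c0[:2],axis=-1);g=c["img"].max(-1)
    for lo,hi,r in((.148,.168,.05),(.184,.212,.04),(.165,.175,.05)):
        m=(P[...,2]>lo)&(P[...,2]<hi)&(d<r)
        if m.sum(): q=P[m];print(nm,lo,m.sum(),np.median(q,0).round(4),q.min(0).round(3),q.max(0).round(3))
    m=(P[...,2]>.125)&(P[...,2]<.15)&(d<.12)
    q=P[m][:,:2]; 
    r=cv2.minAreaRect(q.astype(np.float32)*1000);print("bridge",r)
# neighbours taller than 0.1 within 0.3
P=cloud(T)
for z in(.1,.15,.2,.25):
    d=np.linalg.norm(P[...,:2]-c0[:2],axis=-1)
    m=(P[...,2]>z)&(d>.1)&(d<.3); q=P[m]
    if len(q):
        i=d[m].argmin();print(z,q[i].round(3),d[m][i].round(3))
E
```

```text
ring approx [0.524 0.123 0.17 ]
bridgeL [0.542 0.192 0.145]
bridgeR [0.504 0.052 0.145]
shaker [0.493 0.284 0.073]
tape [ 0.484 -0.027  0.025]
bottle [0.681 0.044 0.15 ]
T 0.148 35 [0.5086 0.1235 0.1674] [0.495 0.098 0.156] [0.55  0.151 0.168]
T 0.184 134 [0.5211 0.1247 0.206 ] [0.509 0.11  0.186] [0.537 0.137 0.209]
T 0.165 327 [0.5194 0.1252 0.1702] [0.495 0.098 0.165] [0.55  0.151 0.174]
bridge ((522.6126098632812, 124.75894165039062), (169.929931640625, 34.33076477050781), 74.88965606689453)
S 0.148 202 [0.5024 0.1058 0.1589] [0.494 0.094 0.148] [0.535 0.142 0.168]
S 0.184 185 [0.5165 0.1173 0.2008] [0.506 0.108 0.184] [0.536 0.135 0.208]
S 0.165 259 [0.5145 0.115  0.1696] [0.494 0.094 0.165] [0.549 0.15  0.175]
bridge ((516.8516845703125, 123.3322525024414), (171.0516357421875, 44.1915168762207), 75.79730224609375)
0.1 [0.674 0.054 0.102] 0.165
0.15 [0.681 0.051 0.151] 0.172
0.2 [0.732 0.174 0.303] 0.213
0.25 [0.732 0.174 0.303] 0.213
```

The axis is near (0.5225, 0.1245): ring and knob heights match (0.170 and 0.206), and the bridge measures 170 x 34 mm at yaw 75°. I'll move above it and look with the wrist camera.

Request:
jog_arm --rows '[{"offset": [0,0,-4.2],"twist": 0},{"offset": [0,0,-4.2],"twist": 0},{"offset": [-4.01,-2.79,0],"twist": 0},{"offset": [-4.01,-2.79,0],"twist": 0},{"offset": [-4.01,-2.79,0],"twist": 0},{"offset": [-4.01,-2.79,0],"twist": 0},{"offset": [-4.01,-2.79,0],"twist": 0},{"offset": [-4.01,-2.79,0],"twist": 0},{"offset": [-4.01,-2.79,0],"twist": 0},{"offset": [-4.01,-2.79,0],"twist": 0},{"offset": [-4.01,-2.79,0],"twist": 0},{"offset": [-4.01,-2.79,0],"twist": 0},{"offset": [-4.01,-2.79,0],"twist": 0},{"offset": [-4.01,-2.79,0],"twist": 0},{"offset": [0,0,0],"twist": 0},{"offset": [0,0,0],"twist": 0}]'

```text
clock: 2.1
position: [0.5224, 0.1256, 0.3]
ee_rot: [-0.001, 0.114, 0.993, 0.0]
ft_force: [-0.7, 0.3, -0.0]
grip_width: 0.0937
grasp_force: 0.0
```

```bash
python3 - <<'E'
from rig import get_state,camera
from h import *
from scipy.spatial.transform import Rotation as Ro
s=get_state();c=camera("wrist");cv2.imwrite("pics/w1.png",c["img"])
w,x,y,z=s["ee_rot"];M=np.eye(4);M[:3,:3]=Ro.from_quat([x,y,z,w]).as_matrix();M[:3,3]=s["position"]
C=M@c["hand_eye"];c["R"]=C[:3,:3].T;c["t"]=-c["R"]@C[:3,3];np.savez("w1.npz",**c)
print(s["clock"],s["position"],s["ee_rot"],s["joint_pos"],C[:3,3],s["wrist_torque"])
P=cloud(c)
d=np.linalg.norm(P[...,:2]-[.5225,.1245],axis=-1)
for lo,hi,r in((.2,.212,.04),(.165,.175,.05),(.135,.147,.12)):
    m=(P[...,2]>lo)&(P[...,2]<hi)&(d<r)
    if m.sum()>4:
        q=P[m];print(lo,m.sum(),cv2.minAreaRect((q[:,:2]*1000).astype(np.float32)),cv2.minEnclosingCircle((q[:,:2]*1000).astype(np.float32)))
E
```

```text
2.1 [0.52237849 0.12561408 0.2999558 ] [-9.05159990e-04  1.13845519e-01  9.93498027e-01  2.20898903e-04] [ 1.05863296e-01  1.83513537e-01  1.42595659e+00  8.26707351e-04
  1.53379285e+00 -1.23677843e+00] [0.45287624 0.14144991 0.46742876] [0.01676101 0.02419006 0.02222736]
0.2 616 ((522.2327270507812, 122.61195373535156), (27.185453414916992, 27.763376235961914), 14.014954566955566) ((522.669189453125, 122.5669174194336), 14.337733268737793)
0.165 1200 ((522.14013671875, 122.55900573730469), (55.151302337646484, 54.828369140625), 76.5823974609375) ((522.6688842773438, 122.69904327392578), 28.219871520996094)
0.135 2571 ((519.229736328125, 123.41730499267578), (169.92129516601562, 41.942901611328125), 74.97969818115234) ((522.600341796875, 122.66439056396484), 85.39420318603516)
```

Request:
jog_arm --rows '[{"offset": [-0.05,-0.23,2],"twist": 0},{"offset": [0,0,2.5],"twist": 0},{"offset": [0,0,2.5],"twist": 0},{"offset": [0,0,2.5],"twist": 0},{"offset": [0,0,2.5],"twist": 0},{"offset": [0,0,1.2],"twist": 0},{"offset": [0,0,0.6],"twist": 0},{"offset": [0,0,0],"twist": 0},{"offset": [0,0,0],"twist": 0}]' --jaw 8.0

```text
clock: 3.28
position: [0.5236, 0.1231, 0.1633]
ee_rot: [0.001, 0.114, 0.994, 0.0]
ft_force: [0.4, 0.9, -0.0]
grip_width: 0.0802
grasp_force: 0.0
```

Request:
jog_arm --rows '[{"offset": [0,0,0],"twist": 0},{"offset": [0,0,0],"twist": 0},{"offset": [0,0,0],"twist": 0},{"offset": [0,0,0],"twist": 0},{"offset": [0,0,0],"twist": 0},{"offset": [0,0,0],"twist": 0}]' --jaw 5.0 --squeeze 40

```text
clock: 4.03
position: [0.5232, 0.1233, 0.1627]
ee_rot: [0.0, 0.114, 0.994, 0.0]
ft_force: [0.0, 1.2, 2.0]
grip_width: 0.055
grasp_force: 40.0
```

```bash
cat > rd.py <<'E'
from rig import get_state,camera
import numpy as np,sys
n=int(sys.argv[1]) if len(sys.argv)>1 else 6
T=[];F=[];Q=[]
for i in range(n):
    s=get_state();T.append(s["wrist_torque"]);F.append(s["ft_force"]);Q.append(s["ee_rot"])
    if i<n-1: camera("wrist")
q=np.mean(Q,0);yaw=2*np.degrees(np.arctan2(q[1],q[2]))
print("t",round(s["clock"],2),"Tq",np.mean(T,0).round(4),"sd",np.std(T,0)[2].round(4),"F",np.mean(F,0).round(2),"yawcw",yaw.round(2),"w",round(s["grip_width"],4),"g",round(s["grasp_force"],1),"pos",np.round(s["position"],4),"q6",round(s["joint_pos"][5],4))
E
python3 rd.py 6
```

```text
t 4.28 Tq [ 0.3658 -0.0509  0.0102] sd 0.0238 F [0.24 1.92 1.93] yawcw 13.05 w 0.0551 g 40.0 pos [0.5232 0.1233 0.1627] q6 -1.2416
```

Request:
jog_arm --rows '[{"offset": [0,0,0],"twist": 4},{"offset": [0,0,0],"twist": 4},{"offset": [0,0,0],"twist": 4},{"offset": [0,0,0],"twist": 4},{"offset": [0,0,0],"twist": 4},{"offset": [0,0,0],"twist": 3},{"offset": [0,0,0],"twist": 0},{"offset": [0,0,0],"twist": 0}]'

```text
clock: 5.28
position: [0.5232, 0.1231, 0.1626]
ee_rot: [0.0, 0.309, 0.951, 0.0]
ft_force: [-0.1, 2.8, 3.4]
grip_width: 0.0552
grasp_force: 40.0
```

```bash
python3 rd.py 8
```

```text
t 5.62 Tq [ 0.4362 -0.0526  0.0336] sd 0.0321 F [0.27 2.59 3.41] yawcw 36.04 w 0.0547 g 40.0 pos [0.5232 0.1231 0.1626] q6 -0.8403
```

Request:
jog_arm --rows '[{"offset": [0,0,0],"twist": 3},{"offset": [0,0,0],"twist": 0},{"offset": [0,0,0],"twist": 0}]'

```text
clock: 6.0
position: [0.5232, 0.1231, 0.1626]
ee_rot: [0.0, 0.334, 0.943, 0.0]
ft_force: [1.0, 3.2, 4.6]
grip_width: 0.055
grasp_force: 40.0
```

```bash
python3 rd.py 8
```

```text
t 6.35 Tq [ 0.5042 -0.0467  0.0531] sd 0.0265 F [0.11 2.62 4.91] yawcw 39.04 w 0.0553 g 40.0 pos [0.5232 0.1231 0.1626] q6 -0.788
```

Request:
jog_arm --rows '[{"offset": [0,0,0],"twist": 3},{"offset": [0,0,0],"twist": 0},{"offset": [0,0,0],"twist": 0}]'

```text
clock: 6.72
position: [0.5231, 0.1231, 0.1626]
ee_rot: [0.0, 0.359, 0.933, 0.0]
ft_force: [0.4, 3.2, 5.9]
grip_width: 0.0553
grasp_force: 40.0
```

```bash
python3 rd.py 8
```

```text
t 7.08 Tq [ 0.5195 -0.0282  0.0224] sd 0.0238 F [0.38 3.09 5.4 ] yawcw 42.05 w 0.055 g 40.0 pos [0.5231 0.1231 0.1626] q6 -0.7356
```

```bash
sed -i 's/T=\[\];F=\[\]/E=[];T=[];F=[]/; s/;Q.append/;E.append(s["effort"][5]);Q.append/; s/"sd",/"e6",np.mean(E).round(4),np.std(E).round(4),"sd",/' rd.py
cat > knob.py <<'E'
from h import *
from rig import get_state,camera
from scipy.spatial.transform import Rotation as Ro
for n in("wrist","scene","top"):
    s=get_state();c=camera(n)
    if n=="wrist":
        w,x,y,z=s["ee_rot"];M=np.eye(4);M[:3,:3]=Ro.from_quat([x,y,z,w]).as_matrix();M[:3,3]=s["position"]
        C=M@c["hand_eye"];c["R"]=C[:3,:3].T;c["t"]=-c["R"]@C[:3,3]
    cv2.imwrite(f"pics/{n}k.png",c["img"])
    P=cloud(c);d=np.linalg.norm(P[...,:2]-[.5225,.1228],axis=-1)
    m=(P[...,2]>.188)&(P[...,2]<.215)&(d<.013);z=P[...,2][m]
    print(n,m.sum(),np.percentile(z,[50,75,90]).round(4) if m.sum() else "")
for n in("scene","top"):
    c=dict(np.load(n+"0.npz"));P=cloud(c);d=np.linalg.norm(P[...,:2]-[.5225,.1228],axis=-1)
    m=(P[...,2]>.188)&(P[...,2]<.215)&(d<.013);z=P[...,2][m];print(n,"start",m.sum(),np.percentile(z,[50,75,90]).round(4))
E
python3 knob.py; python3 rd.py 4
```

```text
wrist 1702 [0.202  0.2024 0.2028]
scene 12 [0.1989 0.2016 0.2023]
top 0 
scene start 95 [0.2054 0.2061 0.2064]
top start 110 [0.2062 0.2069 0.208 ]
t 7.38 Tq [ 0.5109 -0.0479  0.0531] e6 0.0475 0.0 sd 0.0469 F [0.27 2.93 4.9 ] yawcw 42.05 w 0.0555 g 40.0 pos [0.5232 0.1231 0.1626] q6 -0.7356
```

The ring is turning with the hand: the knob top is about 3.5 mm lower. Joint 6's effort reading carries no visible noise, so I'll watch that.

Request:
jog_arm --rows '[{"offset": [0,0,0],"twist": 3},{"offset": [0,0,0],"twist": 0},{"offset": [0,0,0],"twist": 0}]'

```text
clock: 7.75
position: [0.5231, 0.1231, 0.1626]
ee_rot: [0.0, 0.383, 0.924, 0.0]
ft_force: [0.6, 2.7, 6.2]
grip_width: 0.0551
grasp_force: 40.0
```

```bash
python3 rd.py 4
```

```text
t 7.9 Tq [ 0.5348 -0.0511  0.0389] e6 0.047 0.0004 sd 0.02 F [0.32 3.14 5.32] yawcw 45.04 w 0.0552 g 40.0 pos [0.5231 0.1231 0.1626] q6 -0.6832
```

Request:
jog_arm --rows '[{"offset": [0,0,0],"twist": 3},{"offset": [0,0,0],"twist": 0},{"offset": [0,0,0],"twist": 0}]'

```text
clock: 8.28
position: [0.5231, 0.1231, 0.1626]
ee_rot: [0.0, 0.407, 0.913, 0.0]
ft_force: [0.1, 2.2, 5.1]
grip_width: 0.055
grasp_force: 40.0
```

```bash
python3 rd.py 4
```

```text
t 8.43 Tq [ 0.4997 -0.0408  0.0363] e6 0.0472 0.0003 sd 0.0189 F [0.31 2.53 5.1 ] yawcw 48.04 w 0.0553 g 40.0 pos [0.5231 0.1231 0.1626] q6 -0.6309
```

Request:
jog_arm --rows '[{"offset": [0,0,0],"twist": 3},{"offset": [0,0,0],"twist": 0},{"offset": [0,0,0],"twist": 0}]'

```text
clock: 8.8
position: [0.5231, 0.123, 0.1626]
ee_rot: [0.0, 0.431, 0.902, 0.0]
ft_force: [0.3, 2.4, 5.9]
grip_width: 0.0554
grasp_force: 40.0
```

```bash
python3 rd.py 4
```

```text
t 8.95 Tq [ 0.4975 -0.0452  0.0291] e6 0.0472 0.0003 sd 0.0233 F [0.4  2.47 5.48] yawcw 51.05 w 0.055 g 40.0 pos [0.5231 0.123  0.1626] q6 -0.5785
```

Request:
jog_arm --rows '[{"offset": [0,0,0],"twist": 3},{"offset": [0,0,0],"twist": 0},{"offset": [0,0,0],"twist": 0}]'

```text
clock: 9.32
position: [0.5231, 0.123, 0.1626]
ee_rot: [0.0, 0.454, 0.891, 0.0]
ft_force: [0.3, 2.4, 5.0]
grip_width: 0.0549
grasp_force: 40.0
```

```bash
python3 rd.py 4
```

```text
t 9.47 Tq [ 0.5045 -0.0034  0.0443] e6 0.0473 0.0004 sd 0.0176 F [0.14 3.01 5.31] yawcw 54.04 w 0.0551 g 40.0 pos [0.5231 0.1231 0.1626] q6 -0.5262
```

Request:
jog_arm --rows '[{"offset": [0,0,0],"twist": 3},{"offset": [0,0,0],"twist": 0},{"offset": [0,0,0],"twist": 0}]'

```text
clock: 9.85
position: [0.5231, 0.123, 0.1626]
ee_rot: [0.0, 0.478, 0.879, 0.0]
ft_force: [0.1, 2.3, 5.8]
grip_width: 0.0551
grasp_force: 40.0
```

```bash
python3 rd.py 4
```

```text
t 10.0 Tq [ 0.4726 -0.0172  0.0519] e6 0.0473 0.0004 sd 0.0284 F [0.23 2.7  5.63] yawcw 57.05 w 0.0552 g 40.0 pos [0.5231 0.123  0.1626] q6 -0.4738
```

Request:
jog_arm --rows '[{"offset": [0,0,0],"twist": 3},{"offset": [0,0,0],"twist": 0},{"offset": [0,0,0],"twist": 0}]'

```text
clock: 10.38
position: [0.5231, 0.123, 0.1626]
ee_rot: [0.0, 0.5, 0.866, 0.0]
ft_force: [-0.4, 2.9, 4.1]
grip_width: 0.0548
grasp_force: 40.0
```

```bash
python3 rd.py 4
```

```text
t 10.53 Tq [0.4707 0.0196 0.0683] e6 0.0473 0.0004 sd 0.0594 F [-0.15  2.42  4.99] yawcw 60.05 w 0.0554 g 40.0 pos [0.523  0.123  0.1626] q6 -0.4214
```

Request:
jog_arm --rows '[{"offset": [0,0,0],"twist": 3},{"offset": [0,0,0],"twist": 0},{"offset": [0,0,0],"twist": 0}]'

```text
clock: 10.9
position: [0.5231, 0.123, 0.1626]
ee_rot: [0.0, 0.523, 0.852, 0.0]
ft_force: [-0.2, 2.6, 5.0]
grip_width: 0.0547
grasp_force: 40.0
```

```bash
python3 rd.py 4
```

```text
t 11.05 Tq [ 0.4415 -0.0011  0.0585] e6 0.0524 0.0004 sd 0.0192 F [-0.52  2.39  4.82] yawcw 63.04 w 0.0553 g 40.0 pos [0.523  0.123  0.1626] q6 -0.3691
```

Request:
jog_arm --rows '[{"offset": [0,0,0],"twist": 3},{"offset": [0,0,0],"twist": 0},{"offset": [0,0,0],"twist": 0}]'

```text
clock: 11.42
position: [0.523, 0.123, 0.1626]
ee_rot: [0.0, 0.545, 0.838, 0.0]
ft_force: [-0.2, 2.7, 5.4]
grip_width: 0.0551
grasp_force: 40.0
```

```bash
python3 rd.py 4
```

```text
t 11.57 Tq [ 0.4466 -0.0018  0.0725] e6 0.0687 0.0004 sd 0.0194 F [0.24 2.5  5.54] yawcw 66.04 w 0.0551 g 40.0 pos [0.523  0.123  0.1626] q6 -0.3168
```

Touch felt: rest torque went 0.0473, 0.0524, 0.0687, which is about 4–5 N. I'll release the ring, rise and grip the fine knob.

Request:
jog_arm --rows '[{"offset": [0,0,0],"twist": 0},{"offset": [0,0,0],"twist": 0},{"offset": [0,0,0],"twist": 0},{"offset": [0,0,0],"twist": 0}]' --jaw 8.0

```text
clock: 12.08
position: [0.5228, 0.1228, 0.1621]
ee_rot: [-0.0, 0.545, 0.838, -0.0]
ft_force: [-0.6, -0.2, 0.4]
grip_width: 0.08
grasp_force: 0.0
```

Request:
jog_arm --rows '[{"offset": [0,0,-0.9],"twist": 0},{"offset": [0,0,-0.9],"twist": 0},{"offset": [0,0,-0.9],"twist": 0},{"offset": [0,0,0],"twist": 0},{"offset": [0,0,0],"twist": 0}]'

```text
clock: 12.7
position: [0.5229, 0.123, 0.1895]
ee_rot: [-0.0, 0.545, 0.838, 0.0]
ft_force: [-0.5, -0.4, -0.6]
grip_width: 0.0801
grasp_force: 0.0
```

```bash
python3 rd.py 4; python3 knob.py|head -2
```

```text
t 12.85 Tq [-0.0485  0.0433 -0.0097] e6 0.0001 0.0001 sd 0.0125 F [-0.23  0.07 -0.04] yawcw 66.05 w 0.0802 g 0.0 pos [0.5227 0.123  0.1891] q6 -0.3166
wrist 1302 [0.1996 0.2    0.2003]
scene 57 [0.2    0.2006 0.201 ]
```

Request:
jog_arm --rows '[{"offset": [0,0,0],"twist": 0},{"offset": [0,0,0],"twist": 0},{"offset": [0,0,0],"twist": 0},{"offset": [0,0,0],"twist": 0},{"offset": [0,0,0],"twist": 0},{"offset": [0,0,0],"twist": 0},{"offset": [0,0,0],"twist": 0},{"offset": [0,0,0],"twist": 0}]' --jaw 2.2 --squeeze 40

```text
clock: 14.0
position: [0.523, 0.123, 0.1895]
ee_rot: [-0.0, 0.545, 0.838, 0.0]
ft_force: [-0.1, -0.1, 0.6]
grip_width: 0.0269
grasp_force: 40.0
```

```bash
python3 rd.py 3
```

```text
t 14.1 Tq [-0.0806  0.0319 -0.0445] e6 -0.0286 0.0001 sd 0.0271 F [ 0.14 -0.23  0.48] yawcw 66.05 w 0.0271 g 40.0 pos [0.523  0.123  0.1895] q6 -0.3166
```

Request:
jog_arm --rows '[{"offset": [0,0,0],"twist": 5},{"offset": [0,0,0],"twist": 0},{"offset": [0,0,0],"twist": 0}]'

```text
clock: 14.48
position: [0.5229, 0.123, 0.1895]
ee_rot: [-0.0, 0.581, 0.814, -0.0]
ft_force: [-0.4, -0.3, 0.5]
grip_width: 0.027
grasp_force: 40.0
```

```bash
python3 rd.py 3
```

```text
t 14.57 Tq [-0.1194  0.1082 -0.0437] e6 -0.0095 0.002 sd 0.0654 F [-0.27 -0.1   0.5 ] yawcw 71.0 w 0.027 g 40.0 pos [0.5229 0.123  0.1895] q6 -0.23
```

Request:
jog_arm --rows '[{"offset": [0,0,0],"twist": 5},{"offset": [0,0,0],"twist": 0},{"offset": [0,0,0],"twist": 0}]'

```text
clock: 14.95
position: [0.5229, 0.123, 0.1895]
ee_rot: [-0.0, 0.616, 0.788, -0.0]
ft_force: [0.3, 0.5, 0.7]
grip_width: 0.0271
grasp_force: 40.0
```

```bash
python3 rd.py 3
```

```text
t 15.05 Tq [-0.1257  0.1769 -0.0011] e6 -0.0013 0.0027 sd 0.0098 F [-0.34 -0.08  0.88] yawcw 75.99 w 0.0268 g 40.0 pos [0.523  0.123  0.1895] q6 -0.1429
```

Request:
jog_arm --rows '[{"offset": [0,0,0],"twist": 5},{"offset": [0,0,0],"twist": 0},{"offset": [0,0,0],"twist": 0}]'

```text
clock: 15.42
position: [0.5229, 0.123, 0.1895]
ee_rot: [-0.0, 0.649, 0.761, -0.0]
ft_force: [-1.4, 0.4, 1.5]
grip_width: 0.0268
grasp_force: 40.0
```

```bash
python3 rd.py 3
```

```text
t 15.53 Tq [-0.1393  0.2182 -0.0134] e6 0.0042 0.0029 sd 0.0168 F [-1.04 -0.57  1.39] yawcw 80.99 w 0.027 g 40.0 pos [0.5229 0.123  0.1895] q6 -0.0557
```

Request:
jog_arm --rows '[{"offset": [0,0,0],"twist": 5},{"offset": [0,0,0],"twist": 0},{"offset": [0,0,0],"twist": 0}]'

```text
clock: 15.9
position: [0.5229, 0.123, 0.1895]
ee_rot: [-0.0, 0.682, 0.731, -0.0]
ft_force: [-1.4, 0.1, 1.9]
grip_width: 0.0273
grasp_force: 40.0
```

```bash
python3 rd.py 3
```

```text
t 16.0 Tq [-0.1531  0.3452  0.0303] e6 0.0094 0.0029 sd 0.004 F [-1.25 -0.43  1.66] yawcw 85.99 w 0.0272 g 40.0 pos [0.5229 0.1229 0.1895] q6 0.0316
```

Request:
jog_arm --rows '[{"offset": [0,0,0],"twist": 5},{"offset": [0,0,0],"twist": 0},{"offset": [0,0,0],"twist": 0}]'

```text
clock: 16.38
position: [0.5229, 0.123, 0.1895]
ee_rot: [-0.0, 0.713, 0.701, -0.0]
ft_force: [-1.9, -1.1, 2.4]
grip_width: 0.0269
grasp_force: 40.0
```

```bash
python3 rd.py 3
```

```text
t 16.48 Tq [-0.1497  0.4329  0.055 ] e6 0.0146 0.0029 sd 0.0327 F [-1.81 -0.68  2.45] yawcw 90.99 w 0.0269 g 40.0 pos [0.5229 0.123  0.1895] q6 0.1189
```

Request:
jog_arm --rows '[{"offset": [0,0,0],"twist": 5},{"offset": [0,0,0],"twist": 0},{"offset": [0,0,0],"twist": 0}]'

```text
clock: 16.85
position: [0.5229, 0.123, 0.1895]
ee_rot: [-0.0, 0.743, 0.669, -0.0]
ft_force: [-2.1, -0.2, 3.5]
grip_width: 0.0271
grasp_force: 40.0
```

```bash
python3 rd.py 3
```

```text
t 16.95 Tq [-0.1573  0.5166  0.0201] e6 0.0198 0.0029 sd 0.0287 F [-2.15 -0.78  3.49] yawcw 95.99 w 0.0275 g 40.0 pos [0.5229 0.123  0.1895] q6 0.2062
```

Request:
jog_arm --rows '[{"offset": [0,0,0],"twist": 5},{"offset": [0,0,0],"twist": 0},{"offset": [0,0,0],"twist": 0}]'

```text
clock: 17.32
position: [0.5228, 0.123, 0.1895]
ee_rot: [-0.0, 0.771, 0.636, -0.0]
ft_force: [-1.8, -1.7, 3.0]
grip_width: 0.0271
grasp_force: 40.0
```

```bash
python3 rd.py 3
```

```text
t 17.43 Tq [-0.1846  0.6273  0.0403] e6 0.0251 0.0029 sd 0.0191 F [-2.7  -1.1   3.87] yawcw 100.99 w 0.0268 g 40.0 pos [0.5229 0.123  0.1895] q6 0.2934
```

Request:
jog_arm --rows '[{"offset": [0,0,0],"twist": 5},{"offset": [0,0,0],"twist": 0},{"offset": [0,0,0],"twist": 0}]'

```text
clock: 17.8
position: [0.5228, 0.123, 0.1895]
ee_rot: [-0.0, 0.798, 0.602, -0.0]
ft_force: [-3.3, 0.2, 4.9]
grip_width: 0.027
grasp_force: 40.0
```

```bash
python3 rd.py 3; python3 knob.py|head -1;python3 -c "
import cv2,numpy as np
a=cv2.imread('pics/w1.png');b=cv2.imread('pics/wristk.png');cv2.imwrite('pics/cmp.png',cv2.resize(np.hstack([a,b]),(800,300)))"
```

```text
t 17.9 Tq [-0.1781  0.7337  0.0351] e6 0.0304 0.0029 sd 0.0109 F [-2.9  -0.96  4.76] yawcw 105.99 w 0.0272 g 40.0 pos [0.5229 0.123  0.1895] q6 0.3807
wrist 1285 [0.1996 0.2    0.2004]
```

View pics/cmp.png

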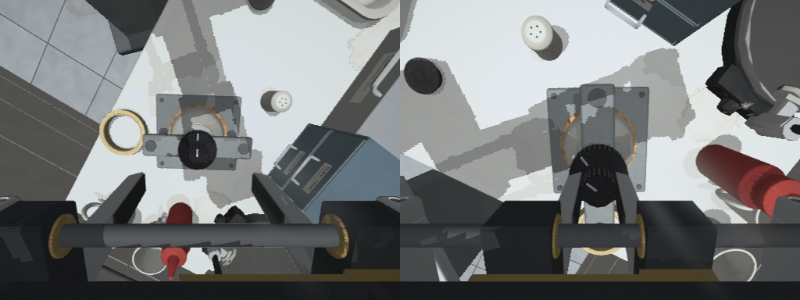

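The right half shows white index marks on the knob (about (603,168)) and ring (about (590,187)). At the start both lay on one line (left half, (198,138) and (198,152)). I'll measure the true joint angles from these marks.

```bash
cat > marks.py <<'E'
from h import *
from rig import get_state,camera
from scipy.spatial.transform import Rotation as Ro
import sys
def wrist():
    s=get_state();c=camera("wrist")
    w,x,y,z=s["ee_rot"];M=np.eye(4);M[:3,:3]=Ro.from_quat([x,y,z,w]).as_matrix();M[:3,3]=s["position"]
    C=M@c["hand_eye"];c["R"]=C[:3,:3].T;c["t"]=-c["R"]@C[:3,3];return c
def rect(c,z,ctr=(.5225,.1227),half=.032,n=400):
    # orthophoto of the plane z: columns +x, rows -y
    src=[];dst=[]
    for sx,sy in((-1,-1),(1,-1),(1,1),(-1,1)):
        p=c["R"]@np.array([ctr[0]+sx*half,ctr[1]+sy*half,z])+c["t"];p=c["intrinsics"]@p;src.append(p[:2]/p[2])
        dst.append([(sx+1)/2*n,(1-sy)/2*n])
    return cv2.warpPerspective(c["img"],cv2.getPerspectiveTransform(np.float32(src),np.float32(dst)),(n,n))
if __name__=="__main__":
    a=dict(np.load("w1.npz"));b=wrist();np.savez("w2.npz",**b)
    cv2.imwrite("pics/"+sys.argv[1],np.hstack([np.vstack([rect(a,.206),rect(b,.2005)]),np.vstack([rect(a,.17),rect(b,.17)])])[::1,::1] if 0 else cv2.resize(np.hstack([np.vstack([rect(a,.206),rect(b,.2005)]),np.vstack([rect(a,.17),rect(b,.17)])]),(600,600)))
E
python3 marks.py m1.png
```

```text
(no output)
```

View pics/m1.png

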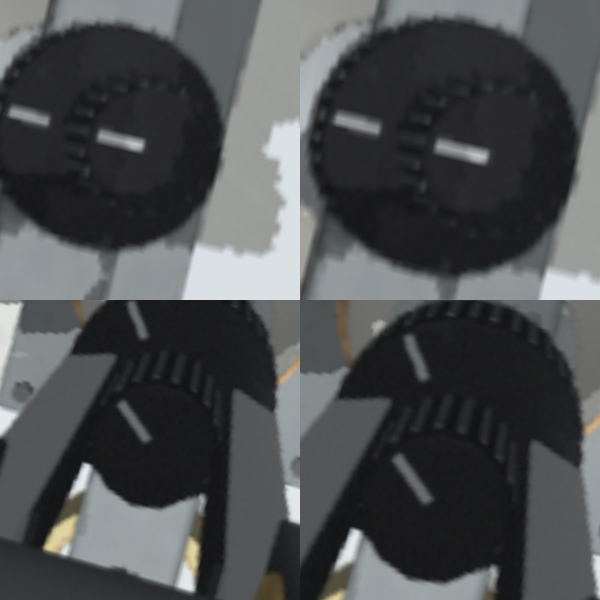

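```bash
cat > ang.py <<'E'
from marks import *
def ang(im,cx,cy,r=34):
    g=im.min(-1).astype(float);H=g[cy-r:cy+r,cx-r:cx+r]
    n,l,st,_=cv2.connectedComponentsWithStats((H>75).astype(np.uint8))
    k=l[r-3:r+4,r-3:r+4];k=np.bincount(k[k>0]).argmax()
    p=np.argwhere(l==k)[:,::-1].astype(np.float32)
    vx,vy,_,_=cv2.fitLine(p,cv2.DIST_L2,0,.01,.01).ravel();return len(p),np.degrees(np.arctan2(vy,vx))%180
s=400/300
if __name__=="__main__":
    a=dict(np.load("w1.npz"));b=dict(np.load("w2.npz"))
    for im,x,y in((rect(a,.206),120,141),(rect(b,.2005),135,122),(rect(a,.17),56,124),(rect(b,.17),117,58)):
        print(ang(im,int(x*s),int(y*s)))
E
python3 ang.py
```

```text
(1225, np.float32(13.897174))
(652, np.float32(54.813263))
(1259, np.float32(15.550929))
(707, np.float32(68.375435))
```

The marks confirm ring 53° and knob 41°, so there was no slip. The estimate is about 25 N now, and another 20° should bring it to about 35 N.

Request:
jog_arm --rows '[{"offset": [0,0,0],"twist": 5},{"offset": [0,0,0],"twist": 0},{"offset": [0,0,0],"twist": 0},{"offset": [0,0,0],"twist": 5},{"offset": [0,0,0],"twist": 0},{"offset": [0,0,0],"twist": 0}]'

```text
clock: 18.85
position: [0.5228, 0.123, 0.1896]
ee_rot: [-0.0, 0.848, 0.53, -0.0]
ft_force: [-2.7, -1.5, 6.0]
grip_width: 0.0267
grasp_force: 40.0
```

```bash
python3 rd.py 3
```

```text
t 18.95 Tq [-0.1304  0.8352  0.0579] e6 0.0531 0.0004 sd 0.0337 F [-2.98 -1.15  5.11] yawcw 116.02 w 0.0273 g 40.0 pos [0.5228 0.123  0.1895] q6 0.5556
```

Request:
jog_arm --rows '[{"offset": [0,0,0],"twist": 5},{"offset": [0,0,0],"twist": 0},{"offset": [0,0,0],"twist": 0},{"offset": [0,0,0],"twist": 5},{"offset": [0,0,0],"twist": 0},{"offset": [0,0,0],"twist": 0}]'

```text
clock: 19.7
position: [0.5228, 0.1231, 0.1896]
ee_rot: [-0.0, 0.891, 0.454, -0.0]
ft_force: [-3.6, -0.5, 5.2]
grip_width: 0.0272
grasp_force: 40.0
```

```bash
python3 rd.py 3; python3 - <<'E'
from marks import *
b=wrist();np.savez("w3.npz",**b)
cv2.imwrite("pics/m3.png",np.hstack([rect(b,.2005),rect(b,.17)]))
E
```

```text
t 19.8 Tq [-0.1476  0.8302  0.0343] e6 0.0632 0.0004 sd 0.0116 F [-3.73 -0.41  5.41] yawcw 126.02 w 0.0272 g 40.0 pos [0.5228 0.1231 0.1896] q6 0.7301
```

View pics/m3.png

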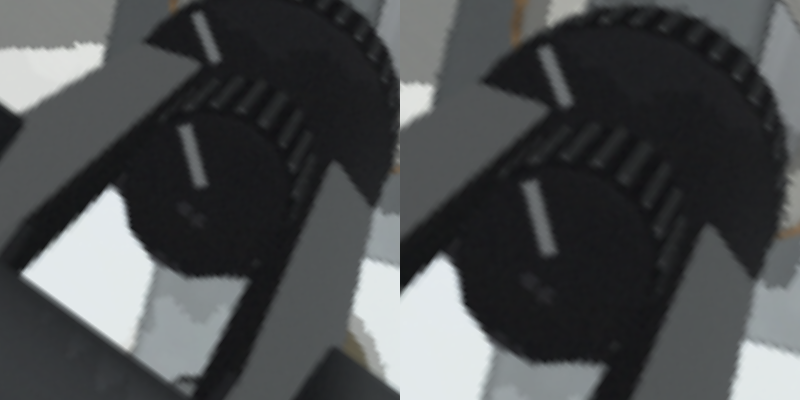

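The knob mark now reads about 73° against 14° at the start, so the knob has turned about 60°. The ring mark hasn't moved from 68°. I'll let go and retreat upward.

Request:
jog_arm --rows '[{"offset": [0,0,0],"twist": 0},{"offset": [0,0,0],"twist": 0},{"offset": [0,0,0],"twist": 0},{"offset": [0,0,0],"twist": 0}]' --jaw 6.5

```text
clock: 20.35
position: [0.5232, 0.123, 0.1893]
ee_rot: [0.0, 0.891, 0.454, 0.0]
ft_force: [-0.2, -1.0, -0.4]
grip_width: 0.0628
grasp_force: 0.0
```

Request:
jog_arm --rows '[{"offset": [0,0,-1.5],"twist": 0},{"offset": [0,0,-2.5],"twist": 0},{"offset": [0,0,-2.5],"twist": 0},{"offset": [0,0,-2.5],"twist": 0},{"offset": [0,0,-2],"twist": 0},{"offset": [0,0,0],"twist": 0},{"offset": [0,0,0],"twist": 0}]'

```text
clock: 21.22
position: [0.5227, 0.123, 0.2992]
ee_rot: [-0.0, 0.891, 0.454, -0.0]
ft_force: [0.8, -0.0, -1.2]
grip_width: 0.0652
grasp_force: 0.0
```

```bash
python3 rd.py 2; python3 - <<'E'
from marks import *
b=wrist();np.savez("w4.npz",**b)
cv2.imwrite("pics/m4.png",np.hstack([rect(b,.2005),rect(b,.17)]))
E
```

```text
t 21.27 Tq [-0.0976  0.1106  0.0573] e6 0.0002 0.0001 sd 0.0316 F [ 0.49 -0.06 -0.37] yawcw 126.05 w 0.065 g 0.0 pos [0.5225 0.1229 0.2987] q6 0.7306
```

View pics/m4.png

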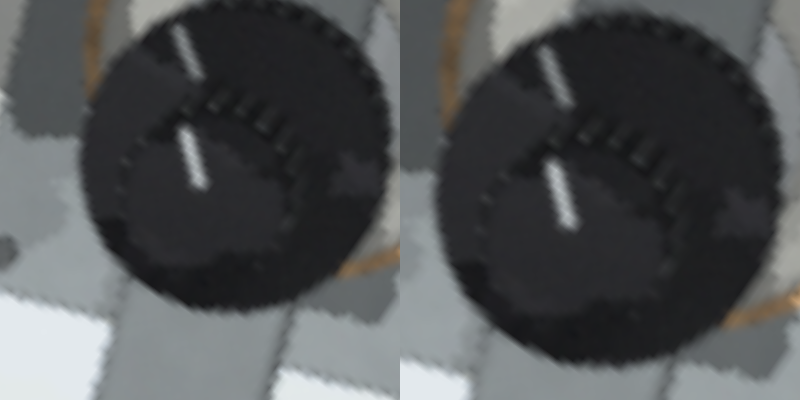

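Both marks stayed where I left them after release: the knob line runs from (183,128) to (204,186) and the ring mark is still near 68°. The arm is clear of everything, so I'm handing in.

```bash
python3 -c "
from ang import *
b=dict(np.load('w4.npz'));print(ang(rect(b,.2005),193,156),ang(rect(b,.17),556,78) if 0 else ang(rect(b,.17),156,78))
from rig import hand_in;print(hand_in())"
```

```text
(1119, np.float32(73.46061)) (873, np.float32(67.02702))
the job is handed in; nothing more can be done
None
```

I lowered the pad with the coarse ring (53°) until I felt it touch, snugged it with the fine knob (60°) to an estimated 35 N (roughly 33–37 N, worked out from turn angles and torque, not measured directly), then let go, moved clear and handed the job in at about 21 s.

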